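Stand the tipped pipe cradle back on the mounting board

TASK

Two loose wooden pipe cradles lie tipped over on their bulged sides on the bench, and the smaller one is rocking. Steady this one, the mate of the cradle already screwed to the plywood board, and stand it flat sole down, groove up, in the middle of the empty steel plate on that board, its groove in line with the fixed cradle's. Let go of it, and leave the bigger cradle and the tin where they are.

Things in the scene. Friction and masses are not known exactly. Their poses are not given: they have to be found in the camera images.
- block: Smaller loose cradle, pale wood, steel-lined groove, 0.14 kg, 48 mm tall. Origin: centre of flat sole; z from sole to groove (centre of mass at z 27 mm), y along groove, x across. Flat end faces 40 mm apart along y: grip there. Sole 42 mm wide, top 67; flanks bulge (radius 56). Starts on its +x flank, z tipped about 65 deg from upright, away from the robot; 72 mm high so, rocking up to 5 deg at first.
- spot (a point): Centre of the top of the empty steel plate (76 mm across by 70 mm along the board, 2 mm thick) on a fixed plywood board (130 x 320 x 18 mm); it lies 20 mm above the bench. z up, y along the board, away from the fixed cradle. That one, the same size as the small loose one, stands 180 mm away at -y, groove along y.
- bigblock: The bigger loose cradle, the same shape 1.45 times larger (70 mm tall, 97 mm wide at the top, 60 mm along its groove), lying tipped on its side; a bystander. Origin: centre of its sole, axes as for the small one.
- tin: White round tin, 72 mm across and 80 mm tall, standing; a bystander. Origin: centre of its underside.
Things that resemble listed ones, but are neither listed nor needed, are in the scene too. What is shaped like the block but green or turquoise is not meant.

How it is judged:
By the outcome, as a careful person would: the job done as asked, in the order asked, and still so for the second after the job is handed in, with the robot touching nothing.
It also fails if it takes over 42 s, if anything falls off the work surface, if the arm or the gripper's body presses on something with over 40 N, if the wrist force passes 120 N, or if a joint passes its speed limit or range.

ROBOT

A 7-joint arm with a two-finger parallel gripper is mounted at the origin on the work surface. World frame = base frame: x ahead of the robot, y to its left, z up, the work surface at z = 0. Lengths are in mm, angles in rad, forces in N, time in s.
With the tool pointing down it reaches from about 400 to 925 mm from the base axis. Payload 4.1 kg.
Tool frame: the origin (TCP) lies at the very end of the fingers, on their centre line; the grasp point (between the pads) lies r.hold_point_z behind it (r.hold_point_z is the distance from the TCP to the grasp point, in mm); z points along the fingers, y is the direction in which the jaws open and shut (so a half turn about z gives the same grasp; the last joint's range is limited). The gripper opens to 85 mm and grips with 20 to 120 N. Pads are 22 mm wide; open, the fingers measure 114 mm over their backs; the gripper's body (76 mm by 85 mm) begins 54 mm behind the grasp point. The pads swing forward as they close: fully open they stand 13 mm farther back than shut.
Start: joints at [1.071, 0.398, 0.045, 1.537, -0.019, 1.207, -0.051], TCP at [253.64, -598.507, 231.347] pointing down, gripper open.
Joint ranges: [-2.82, 2.82], [-0.49, 2.23], [-1.37, 1.46], [0, 2.46], [-1.36, 4.5], [0.23, 2], [-2.94, 2.94]. Speed limits (rad/s): [2.57, 2.57, 3.14, 3.14, 3.14, 3.14, 3.14].

INTERFACE

Orientations are given as [roll, pitch, yaw] about the fixed x, y, z axes, in that order (R = Rz(yaw) Ry(pitch) Rx(roll)).
In Python, from plant import read_state, cams, r, nets gives the robot as it stands. The module is installed in compiled form; this text tells all that it offers.
- The arm moves only by the tool drive_tool, never from a script. Its argument "deltas" is a list that holds one entry, the list of rows, each a list of 6 numbers: the shift along the tool's x, y, z in m, then the turn, a rotation vector about the tool's x, y, z in rad. In form: [[[dx, dy, dz, wx, wy, wz], ...]]. A call has 1 to 5 rows; each row is the pose to reach, as a shift and turn from the pose commanded when the call began, along the tool's axes at that moment; what a row does not reach only later rows make up. A row lasts 1/8 s, in which the tool goes at most 62.5 mm and 10.7 degrees, less where a joint would pass 70% of its speed; a pose out of reach is approached as far as the arm can. A call with a gripper value outside its range is refused whole. "grip" is the gripper command: -1 is shut, 1 is fully open, values between are in proportion, set as the call begins (left out, the last holds). The fingers move at their own pace and stop on an object; the grip force is fixed at half the most. Time passes only in rows, so rows that repeat a pose let the fingers close. It gives the time, the measured TCP pose, the force and the opening at its end, in the units of the state.
- read_state(): the state, without advancing time (a new reading comes with each control period).
- cams.read_camera(name): name is "scene" or "top"; returns a dict with "color" (480x640x3 uint8, red, green, blue), "mtx" (3x3 intrinsics, pixels), "dist_coeffs" ([k1, k2, p1, p2, k3] as OpenCV has them; the pictures are not rectified), "position" and "attitude" of the camera in the world. Camera axes: x right, y down, z forward; pixel columns grow to the right and rows downward; lengths in mm; the calibration is good to about 2 mm. A picture is of the moment at which its call begins. There is no depth.
- r.hand_in(): hands the job in, once; it reports no verdict.
Trained networks look in a picture, given as the dict that the camera call returned (one of the last four; its "shot" number tells which), for a name from the list of things; names that differ only in an ending like _2 or _b are one class to them, and where a whole thing is asked for, a point or a joint stands for the part that bears it (a point fixed in the world has none). Each returns a list of dicts, best first, with "score" (0 to 1); they miss things now and then, are a little off and sometimes report something else, mostly with a low value. They report only what shows in the picture. A call takes as long as a camera call. They do not tell look-alikes from the thing itself.
- nets.cut_out(picture, thing): "mask" (480x640 bool, what is visible of it).
- nets.mark_of(picture, thing): "xyz" ([x, y, z] in mm, in the coordinates of the camera as it stood for that picture, good to about 4 mm: a listed point, or the origin of a listed thing).
The state is a dict: "time": time; "joints": joint angles; "qvel": joint speeds; "tau": joint torques, N m; "eef_pos": TCP position; "ee_rot": TCP orientation; "wrist_force": force on the tool from outside, world axes, zero at the start; "ft_torque": the same for the moment, N m; "width": finger opening in mm.
Only numpy, scipy, OpenCV 4.12 (cv2) and the standard library are available. Lean on these libraries where they do the work, as an engineer would, in place of code of your own. Each camera call takes 0.05 s, during which the arm holds its last target.

## Working session

There is one attempt and no reset: what is moved stays moved. The work goes in short steps, Python scripts to look and compute and a tool call to move; the robot and the scene stay as the last step left them, time stands still between calls to the robot, and variables do not carry over. Pictures are saved under pics/ and viewed, and the job is handed in when it is done.

Besides the shell and the picture viewer there is one more tool, called after "Request:" in YAML: its name, and indented under it one key for each argument. drive_tool: Moves the arm, as the interface text tells. Its arguments: {"type":"object","properties":{"deltas":{"type":"array"},"grip":{"type":"number"}},"required":["deltas"]}

```bash
mkdir -p pics; python3 - <<'E'
from plant import read_state, cams, r, nets
import cv2, numpy as np
s=read_state(); print({k:np.round(v,3) for k,v in s.items()}, r.hold_point_z)
for n in ["scene","top"]:
    p=cams.read_camera(n); cv2.imwrite(f"pics/{n}0.png",p["color"][:,:,::-1])
    print(n,p["mtx"],p["dist_coeffs"],p["position"],p["attitude"])
    for t in ["block","spot","bigblock","tin"]:
        try:
            for d in nets.mark_of(p,t): print(t,d["score"],np.round(d["xyz"],1))
        except Exception as e: print(t,e)
print(read_state()["time"])
E
```

```text
{'time': np.float64(0.0), 'joints': array([ 1.071,  0.399,  0.045,  1.538, -0.019,  1.207, -0.051]), 'qvel': array([ 0.002,  0.001,  0.001,  0.   ,  0.   , -0.002,  0.   ]), 'tau': array([ 0.0000e+00, -4.7512e+01,  1.3650e+00, -2.5422e+01,  1.2000e-02,
        1.0000e-02, -0.0000e+00]), 'eef_pos': array([ 253.383, -597.885,  230.269]), 'ee_rot': array([-3.14 ,  0.   ,  0.401]), 'wrist_force': array([-0.086, -0.265, -0.59 ]), 'ft_torque': array([-0.049,  0.017, -0.029]), 'width': np.float64(85.192)} 18.700000000000003
scene [[555.76917462   0.         321.03397271]
 [  0.         555.76917462 233.40357024]
 [  0.           0.           1.        ]] [-0.17045614  0.          0.          0.          0.        ] [1231.99193467  146.2116666   546.3418106 ] [-2.19187648 -0.01693076  1.5568159 ]
block 0.85 [  27.1  -70.5 1005. ]
block 0.59 [ 8.000e-01 -4.200e+00  9.055e+02]
block 0.56 [-121.9  -33.   945.2]
spot 0.61 [-235.4   52.1  819.7]
tin 0.74 [ 27.4 130.8 757. ]
tin 0.46 [196.1  -1.9 899.7]
top [[458.73294892   0.         313.10126581]
 [  0.         458.73294892 244.93440829]
 [  0.           0.           1.        ]] [-0.00656387  0.          0.          0.          0.        ] [504.34627611 155.25721248 696.83546953] [-3.05068998 -0.03096359 -1.59779724]
block 0.96 [ 94.2 124.6 674.5]
block 0.81 [-60.7 187.7 659.4]
block 0.69 [-25.8  71.5 673.2]
spot 0.85 [204.1 -33.9 685.8]
bigblock 0.97 [-224.4   70.4  658.4]
tin 0.79 [ -64.8 -124.8  712.6]
0.5
```

View pics/scene0.png

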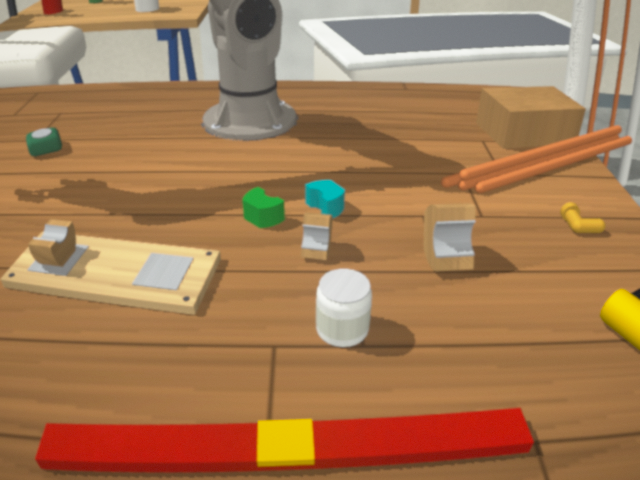

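View pics/top0.png

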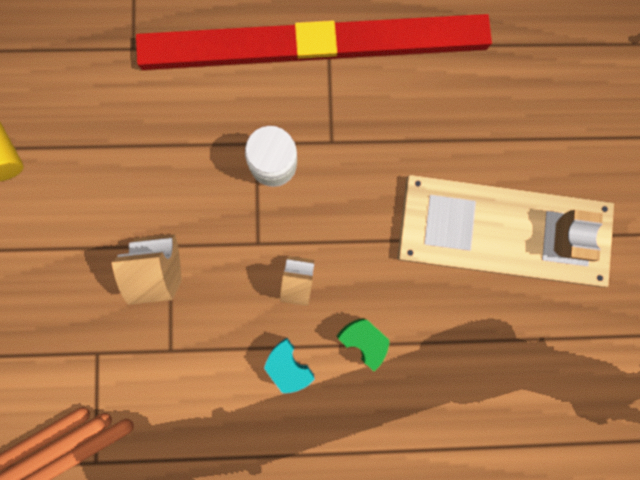

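The top view shows the small pale cradle at (297,281), the big one at (147,272), the green and turquoise look-alikes at (365,343) and (289,366), the empty plate at (450,222), the fixed cradle at (583,235) and the tin at (271,156). The one meant is the small pale wood cradle with the steel groove; in the scene view it is at (317,237).

```bash
cat > h.py <<'E'
import numpy as np, cv2
from scipy.spatial.transform import Rotation as Ro
from scipy.optimize import minimize
def cam(p):
    R=Ro.from_euler('xyz',p["attitude"]).as_matrix(); return R,np.array(p["position"],float),np.array(p["mtx"]),np.array(p["dist_coeffs"])
def proj(p,P):
    R,t,K,d=cam(p); C=(np.asarray(P,float)-t)@R
    return cv2.projectPoints(C.reshape(-1,1,3),np.zeros(3),np.zeros(3),K,d)[0].reshape(-1,2)
def ray(p,uv,z):
    R,t,K,d=cam(p); n=cv2.undistortPoints(np.asarray(uv,float).reshape(-1,1,2),K,d).reshape(-1,2)
    D=np.c_[n,np.ones(len(n))]@R.T; return t+D*((z-t[2])/D[:,2])[:,None]
def profile(s=1.):
    a0=np.array([21,0.]);c=np.array([-21.3,36.65])
    t=np.linspace(np.arctan2(-36.65,42.3),np.arctan2(48-36.65,33.5+21.3),12)
    r_=c+56*np.c_[np.cos(t),np.sin(t)]
    return np.r_[r_,r_[::-1]*[-1,1]]*s
def pts(s=1.):
    q=profile(s);return np.array([[x,y,z] for y in (-20*s,20*s) for x,z in q])
C0=np.array([-21.3,0,36.65])
def lyingpose(cx,cy,yaw,tip):   # arc centre xy
    R=(Ro.from_euler('z',yaw)*Ro.from_euler('y',tip)).as_matrix()
    return R,np.array([cx,cy,56.])-R@C0
def mask_of(p,P):
    m=np.zeros((480*4,640*4),np.uint8); uv=proj(p,P)
    h=cv2.convexHull(np.float32(uv)).reshape(-1,2)
    cv2.fillConvexPoly(m,np.int32(np.round((h+.5)*4-.5)),255); return cv2.resize(m,(640,480),interpolation=cv2.INTER_AREA)/255.
E
python3 - <<'E'
from plant import read_state, cams, r, nets
from h import *
import pickle
P={}
for n in ["scene","top"]:
    p=cams.read_camera(n)
    out=[]
    R,t,_,_=cam(p)
    for t_ in ["block","spot","bigblock","tin"]:
        for d in nets.mark_of(p,t_): print(n,t_,d["score"],np.round(R@np.array(d["xyz"])+t,1))
    for d in nets.cut_out(p,"block"):
        m=d["mask"]; ys,xs=np.nonzero(m); print(n,d["score"],m.sum(),xs.mean(),ys.mean()); out.append(m)
    P[n]=(p,out)
pickle.dump(P,open("P.pkl","wb"))
a=P["top"][0]["color"][240:320,240:350]; b=P["scene"][0]["color"][190:270,265:375]
cv2.imwrite("pics/crop.png",cv2.resize(np.vstack([a,b]),None,fx=3.6,fy=3.6,interpolation=cv2.INTER_CUBIC)[:,:,::-1])
cv2.imwrite("pics/board.png",cv2.resize(P["top"][0]["color"][165:300,390:630],None,fx=3.3,fy=3.3,interpolation=cv2.INTER_CUBIC)[:,:,::-1])
print(read_state()["time"])
E
```

```text
scene block 0.97 [440.7  48.6  24.1]
scene block 0.86 [489.3 164.8  24.8]
scene block 0.64 [374.4 192.3  19.8]
scene spot 0.92 [589.9 -73.3  19.2]
scene bigblock 0.95 [502.6 359.4  30.3]
scene tin 0.89 [688.8 190.7   3. ]
scene 0.82 1258 316.9451510333863 234.86089030206676
scene 0.77 1303 262.9554873369148 208.70222563315426
scene 0.63 1099 326.06915377616014 196.94813466787988
top block 0.67 [376.7 194.5  19.7]
top block 0.61 [438.2  42.5  19.5]
top block 0.6 [498.5 158.4  22.2]
top spot 0.91 [593.5 -72.7  22.9]
top bigblock 0.66 [501.4 357.1  28.7]
top tin 0.84 [696.4 190.8  -4.9]
top 0.97 1520 365.3861842105263 340.5157894736842
top 0.77 1284 297.4579439252336 278.9119937694704
1.1
```

View pics/crop.png

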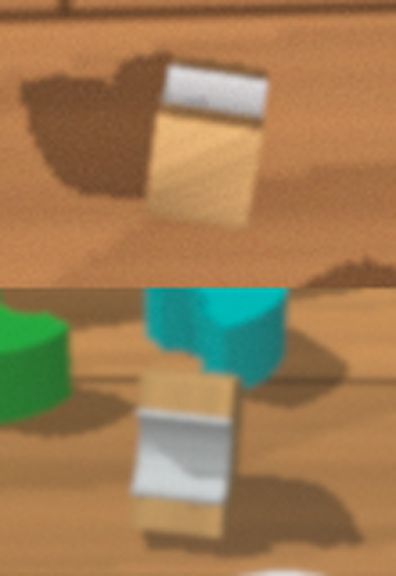

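View pics/board.png

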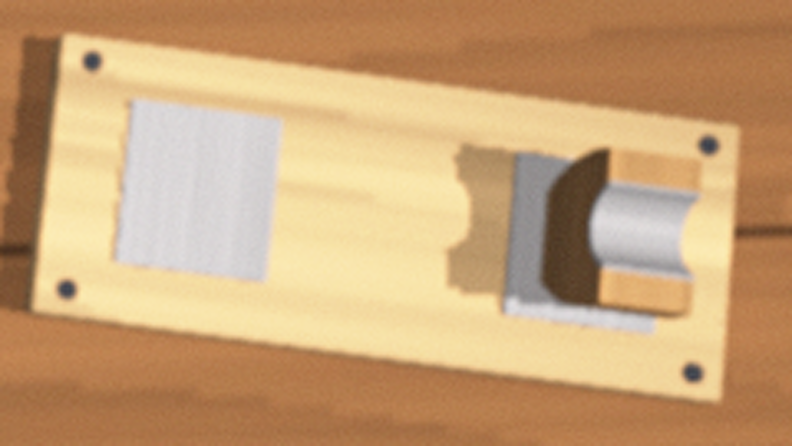

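```bash
python3 - <<'E'
from h import *
import pickle
P=pickle.load(open("P.pkl","rb")); Q=pts()
def sel(n,c):
    return min(P[n][1],key=lambda m:np.hypot(np.nonzero(m)[1].mean()-c[0],np.nonzero(m)[0].mean()-c[1])).astype(float)
ms=sel("scene",(317,235)); mt=sel("top",(297,279))
ps,pt=P["scene"][0],P["top"][0]
def iou(a,b): return np.minimum(a,b).sum()/np.maximum(a,b).sum()
def cost(v,w=(1,1),full=False):
    cx,cy,yaw,ts,tt=v[0]*10+520,v[1]*10+160,v[2]*.1,1.145+v[3]*.1,1.145+v[4]*.1
    o=[]
    for p,m,t in((ps,ms,ts),(pt,mt,tt)):
        R,x=lyingpose(cx+56*np.cos(yaw)*(t-1.145),cy+56*np.sin(yaw)*(t-1.145),yaw,t); o.append(iou(mask_of(p,Q@R.T+x),m))
    if full: print(np.round([cx,cy,np.degrees(yaw),np.degrees(ts),np.degrees(tt)],2),np.round(o,3),x)
    return -w[0]*o[0]-w[1]*o[1]+.01*(v[3]**2+v[4]**2)
for w in((1,1),(0,1),(1,0)):
  best=None
  for y0 in(-2,0,2):
    for x0 in (-1,1):
      s=minimize(cost,[x0,0,y0,0,0],args=(w,),method="Nelder-Mead",options=dict(initial_simplex=np.array([x0,0,y0,0,0])+np.vstack([np.zeros(5),np.eye(5)]),maxfev=400))
      if best is None or s.fun<best.fun: best=s
  print(w,best.fun); cost(best.x,w,True)
E
```

```text
(1, 1) -1.8812187541535303
[516.22 157.17 -10.44  64.49  67.31] [0.923 0.96 ] [492.68199181 161.50447942  22.21006222]
(0, 1) -0.9662361836416168
[516.93 156.59 -10.44  65.75  66.17] [0.879 0.966] [492.96496186 161.00758524  21.70762939]
(1, 0) -0.9641848344258929
[515.69 158.91  -9.16  65.49  65.65] [0.964 0.862] [491.43888272 162.81940959  21.48446015]
```

The crops confirm it: top (297,279) and scene (317,235) are the same pale wood cradle with the steel groove facing away from the robot. Now the plate.

```bash
python3 - <<'E'
from h import *
import pickle
P=pickle.load(open("P.pkl","rb")); pt=P["top"][0]; ps=P["scene"][0]
f=lambda a:(np.array(a)+.5)/3.3-.5+[390,165]
pl=ray(pt,f([(132,99),(282,119),(266,281),(115,262)]),20); bd=ray(pt,f([(64,34),(740,126),(720,402),(32,312)]),18)
for n,a in(("plate",pl),("board",bd)):
    print(n,np.round(a[:,:2],1).tolist(),a.mean(0),[round(float(np.linalg.norm(a[i]-a[i-1])),1) for i in range(4)])
    for i,j in((1,0),(2,3)): d=a[j]-a[i]; print(" yaw of +y:",np.degrees(np.arctan2(-d[0],d[1])))
    for i,j in((3,0),(2,1)): d=a[j]-a[i]; print(" yaw of x:",np.degrees(np.arctan2(d[1],d[0])))
# scene plate corners
h=cv2.cvtColor(ps["color"],cv2.COLOR_RGB2BGR)[210:320,0:230]
cv2.imwrite("pics/bs.png",cv2.resize(h,None,fx=3.4,fy=3.4,interpolation=cv2.INTER_CUBIC))
E
```

```text
plate [[637.4, -45.5], [626.7, -114.4], [552.5, -102.6], [562.8, -33.9]] [594.86000433 -74.10316761  20.        ] [75.5, 69.8, 75.2, 69.5]
 yaw of +y: -8.823178448985306
 yaw of +y: -8.542206268059589
 yaw of x: -8.792360883309865
 yaw of x: -9.029663012998837
board [[668.8, -16.0], [619.4, -331.1], [492.0, -310.4], [541.2, 4.5]] [ 580.34566862 -163.25758194   18.        ] [129.2, 318.9, 129.0, 318.7]
 yaw of +y: -8.914835002902542
 yaw of +y: -8.876892586800091
 yaw of x: -9.12550513306179
 yaw of x: -9.20147420906199
```

View pics/bs.png

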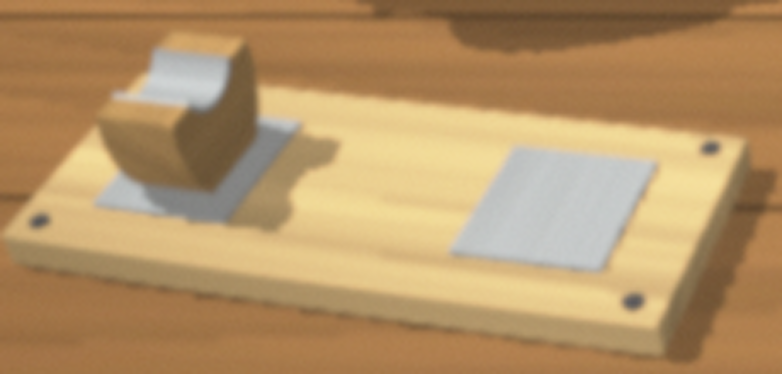

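```bash
cat > plan.py <<'E'
from h import *
from plant import read_state
def toolR(psi,a):  # psi deg = block yaw, a deg = tilt toward robot
    return Ro.from_euler('z',psi+180,degrees=True)*Ro.from_euler('y',-a,degrees=True)*Ro.from_euler('x',180,degrees=True)
def plan(tp,tR,n,s=None,per=5):
    s=s or read_state(); p0=np.array(s["eef_pos"]);R0=Ro.from_euler('xyz',s["ee_rot"])
    dv=(R0.inv()*tR).as_rotvec(); dp=np.asarray(tp)-p0
    print("from",np.round(p0,1),"dist",np.round(np.linalg.norm(dp),1),"deg",np.round(np.degrees(np.linalg.norm(dv)),1))
    k=0
    while k<n:
        m=min(per,n-k); Rk=R0*Ro.from_rotvec(dv*k/n); rows=[]
        for i in range(1,m+1):
            rows.append([round(float(v),4) for v in np.r_[Rk.inv().apply(dp*i/n)/1000,dv*i/n]])
        print(rows); k+=m
def st():
    s=read_state(); print(round(float(s["time"]),2),np.round(s["eef_pos"],1),np.round(np.degrees(s["ee_rot"]),2),"q",np.round(s["joints"],3),"F",np.round(s["wrist_force"],1),"w",round(float(s["width"]),1))
# grasp geometry
A0=30.; TIP=65.6
def grasp(psi=-10.,cx=516.5,cy=157.5,a=A0,back=0.,tip=TIP):
    R,x=lyingpose(cx,cy,np.radians(psi),np.radians(tip))
    tR=toolR(psi,a); z=tR.as_matrix()[:,2]
    hp=R@np.array([0,0,28.])+x-3*z
    return hp+z*18.7-z*back,tR
E
python3 - <<'E'
from plan import *
from plant import r
print([k for k in dir(r) if k[0]!='_'])
t,R=grasp();print(t); t,R=grasp(back=130); print(t)
plan(t,R,20)
E
```

```text
['Unreachable', 'hand_in', 'hold_point_z']
[509.67696697 158.70308481  19.43248587]
[573.68947092 147.41595326 132.01578836]
from [ 253.6 -598.5  231.4] dist 817.8 deg 148.2
[[0.0293, -0.0281, 0.005, 0.0334, 0.0099, -0.1245], [0.0586, -0.0562, 0.0099, 0.0668, 0.0198, -0.2491], [0.0879, -0.0843, 0.0149, 0.1001, 0.0297, -0.3736], [0.1172, -0.1124, 0.0199, 0.1335, 0.0395, -0.4982], [0.1464, -0.1405, 0.0248, 0.1669, 0.0494, -0.6227]]
[[0.0395, -0.0046, 0.0096, 0.0334, 0.0099, -0.1245], [0.079, -0.0093, 0.0191, 0.0668, 0.0198, -0.2491], [0.1184, -0.0139, 0.0287, 0.1001, 0.0297, -0.3736], [0.1579, -0.0186, 0.0382, 0.1335, 0.0395, -0.4982], [0.1974, -0.0232, 0.0478, 0.1669, 0.0494, -0.6227]]
[[0.0338, 0.0207, 0.01, 0.0334, 0.0099, -0.1245], [0.0676, 0.0414, 0.0201, 0.0668, 0.0198, -0.2491], [0.1014, 0.0621, 0.0301, 0.1001, 0.0297, -0.3736], [0.1352, 0.0828, 0.0402, 0.1335, 0.0395, -0.4982], [0.169, 0.1035, 0.0502, 0.1669, 0.0494, -0.6227]]
[[0.0145, 0.0377, 0.0062, 0.0334, 0.0099, -0.1245], [0.0291, 0.0754, 0.0125, 0.0668, 0.0198, -0.2491], [0.0436, 0.1131, 0.0187, 0.1001, 0.0297, -0.3736], [0.0582, 0.1508, 0.0249, 0.1335, 0.0395, -0.4982], [0.0727, 0.1885, 0.0312, 0.1669, 0.0494, -0.6227]]
```

```bash
python3 - <<'E'
from plan import *
plan([570,145,230],toolR(-10,0),20)
E
```

```text
from [ 253.6 -598.5  231.4] dist 808.0 deg 147.0
[[0.0291, -0.0281, 0.0001, 0.0, 0.0, -0.1283], [0.0581, -0.0561, 0.0001, 0.0, 0.0, -0.2566], [0.0872, -0.0842, 0.0002, 0.0, 0.0, -0.3849], [0.1163, -0.1122, 0.0003, 0.0, 0.0, -0.5132], [0.1454, -0.1403, 0.0003, 0.0, 0.0, -0.6415]]
[[0.0401, -0.0051, 0.0001, 0.0, 0.0, -0.1283], [0.0802, -0.0102, 0.0001, 0.0, 0.0, -0.2566], [0.1202, -0.0152, 0.0002, 0.0, 0.0, -0.3849], [0.1603, -0.0203, 0.0003, 0.0, 0.0, -0.5132], [0.2004, -0.0254, 0.0003, 0.0, 0.0, -0.6415]]
[[0.0352, 0.0199, 0.0001, 0.0, 0.0, -0.1283], [0.0703, 0.0398, 0.0001, 0.0, 0.0, -0.2566], [0.1055, 0.0597, 0.0002, 0.0, 0.0, -0.3849], [0.1406, 0.0797, 0.0003, 0.0, 0.0, -0.5132], [0.1758, 0.0996, 0.0003, 0.0, 0.0, -0.6415]]
[[0.0162, 0.037, 0.0001, 0.0, 0.0, -0.1283], [0.0325, 0.074, 0.0001, 0.0, 0.0, -0.2566], [0.0487, 0.111, 0.0002, 0.0, 0.0, -0.3849], [0.065, 0.148, 0.0003, 0.0, 0.0, -0.5132], [0.0812, 0.185, 0.0003, 0.0, 0.0, -0.6415]]
```

Request:
drive_tool:
  deltas:
    - [[0.029,-0.028,0,0,0,-0.128],[0.058,-0.056,0,0,0,-0.256],[0.087,-0.084,0,0,0,-0.384],[0.116,-0.112,0,0,0,-0.512],[0.145,-0.14,0,0,0,-0.64]]
  grip: 1

```text
time: 1.72
eef_pos: [333.0, -411.8, 231.5]
ee_rot: [3.141, 0.0, 1.045]
wrist_force: [0.8, -0.5, -0.1]
width: 85.8
```

Request:
drive_tool:
  deltas:
    - [[0.04,-0.005,0,0,0,-0.128],[0.08,-0.01,0,0,0,-0.256],[0.12,-0.015,0,0,0,-0.384],[0.16,-0.02,0,0,0,-0.512],[0.2,-0.025,0,0,0,-0.64]]

```text
time: 2.35
eef_pos: [412.5, -226.7, 231.6]
ee_rot: [3.141, 0.001, 1.685]
wrist_force: [0.7, 0.1, 0.5]
width: 85.3
```

Request:
drive_tool:
  deltas:
    - [[0.035,0.02,0,0,0,-0.128],[0.07,0.04,0,0,0,-0.256],[0.105,0.06,0,0,0,-0.384],[0.14,0.08,0,0,0,-0.512],[0.176,0.1,0,0,0,-0.64]]

```text
time: 2.98
eef_pos: [492.6, -40.9, 231.6]
ee_rot: [3.141, 0.001, 2.325]
wrist_force: [0.1, 0.1, -0.1]
width: 85.4
```

Request:
drive_tool:
  deltas:
    - [[0.016,0.037,0,0,0,-0.128],[0.032,0.074,0,0,0,-0.256],[0.048,0.111,0,0,0,-0.384],[0.065,0.148,0,0,0,-0.512],[0.081,0.185,0,0,0,-0.64]]

```text
time: 3.6
eef_pos: [572.8, 144.4, 231.4]
ee_rot: [-3.141, 0.001, 2.965]
wrist_force: [-0.9, -0.5, 0.1]
width: 85.0
```

```bash
python3 - <<'E'
from plan import *
st()
plan(*grasp(back=150),5)
E
```

```text
3.6 [572.8 144.4 231.4] [-1.7999e+02  3.0000e-02  1.6986e+02] q [ 0.26   0.366 -0.744  1.668  0.262  1.21   0.85 ] F [-0.9 -0.5  0.1] w 85.0
from [572.8 144.4 231.4] dist 82.8 deg 30.0
[[-0.0021, 0.0006, 0.0164, 0.0001, 0.1048, -0.0005], [-0.0041, 0.0013, 0.0328, 0.0002, 0.2096, -0.001], [-0.0062, 0.0019, 0.0492, 0.0002, 0.3145, -0.0015], [-0.0082, 0.0025, 0.0656, 0.0003, 0.4193, -0.002], [-0.0103, 0.0031, 0.0821, 0.0004, 0.5241, -0.0025]]
```

Request:
drive_tool:
  deltas:
    - [[-0.002,0,0.016,0,0.105,0],[-0.004,0.001,0.032,0,0.21,0],[-0.006,0.002,0.049,0,0.315,0],[-0.008,0.002,0.066,0,0.42,0],[-0.01,0.003,0.082,0,0.524,-0.002]]

```text
time: 4.22
eef_pos: [583.2, 144.2, 148.7]
ee_rot: [3.141, -0.527, 2.962]
wrist_force: [0.4, 0.2, -0.7]
width: 85.2
```

```bash
python3 - <<'E'
from plan import *
from plant import cams, nets
import pickle
st()
P={}
for n in ["scene","top"]:
    p=cams.read_camera(n); P[n]=(p,[d["mask"] for d in nets.cut_out(p,"block")]); cv2.imwrite(f"pics/{n}1.png",p["color"][:,:,::-1])
pickle.dump(P,open("P1.pkl","wb"))
E
```

```text
4.22 [583.2 144.2 148.7] [179.98 -30.17 169.71] q [ 0.2    0.78  -0.693  1.34   0.169  1.611  0.918] F [ 0.4  0.2 -0.7] w 85.2
```

View pics/scene1.png

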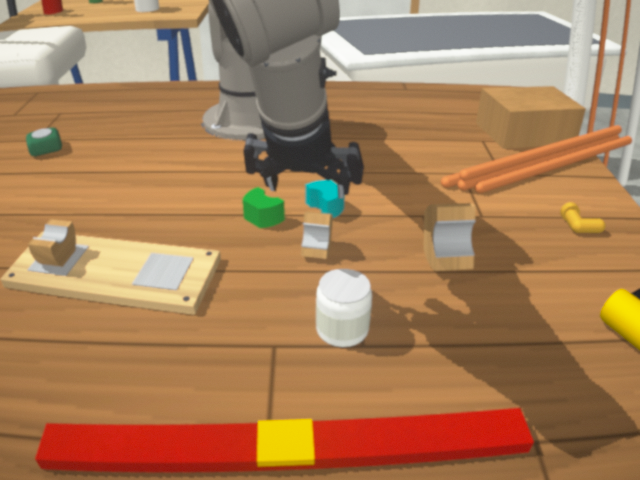

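View pics/top1.png

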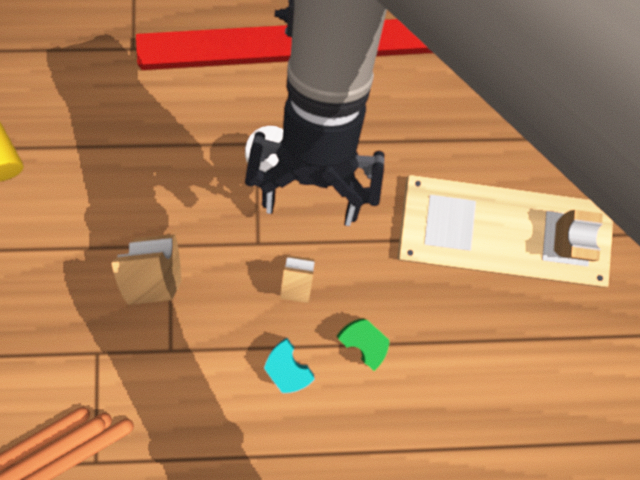

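The tool is tilted above the far side of the small cradle (top px (297,280)), with the fingertips at about (268,208) and (350,220). I'll refit the cradle and check that the camera and robot frames agree.

```bash
cat > fit.py <<'E'
from plan import *
import pickle
def fit(f):
    P=pickle.load(open(f,"rb")); Q=pts()
    def sel(n,c): return min(P[n][1],key=lambda m:np.hypot(np.nonzero(m)[1].mean()-c[0],np.nonzero(m)[0].mean()-c[1])).astype(float)
    ps,pt=P["scene"][0],P["top"][0]; ms=sel("scene",(317,235)); mt=sel("top",(297,279))
    def cost(v,w=(1,1),full=False):
        cx,cy,yaw,t=v[0]*10+516,v[1]*10+158,v[2]*.1-.17,1.145+v[3]*.1
        R,x=lyingpose(cx,cy,yaw,t); o=[np.minimum(a,m).sum()/np.maximum(a,m).sum() for a,m in((mask_of(ps,Q@R.T+x),ms),(mask_of(pt,Q@R.T+x),mt))]
        if full: print(w,np.round([cx,cy,np.degrees(yaw),np.degrees(t)],2),np.round(o,3))
        return -w[0]*o[0]-w[1]*o[1]+.01*v[3]**2
    for w in((1,1),(0,1),(1,0)):
        b=min((minimize(cost,[x0,0,y0,0],args=(w,),method="Nelder-Mead",options=dict(initial_simplex=np.array([x0,0,y0,0])+np.vstack([np.zeros(4),np.eye(4)]),maxfev=300)) for x0 in(-.5,.5) for y0 in(-.5,.5)),key=lambda s:s.fun)
        cost(b.x,w,True)
    return ps,pt
if __name__=="__main__":
    ps,pt=fit("P1.pkl")
    s=read_state(); R=Ro.from_euler('xyz',s["ee_rot"]).as_matrix(); p=np.array(s["eef_pos"])
    for back in(0,13):
        print(proj(pt,[p+R@[0,d,-back] for d in(-43,43)]),proj(ps,[p+R@[0,d,-back] for d in(-43,43)]))
E
python3 fit.py
```

```text
(1, 1) [514.76 157.74 -10.07  63.78] [0.909 0.899]
(0, 1) [519.35 155.94 -10.34  69.11] [0.815 0.966]
(1, 0) [514.62 159.74 -10.62  66.03] [0.954 0.784]
[[341.28299583 226.92460137]
 [270.7736297  215.89205581]] [[277.66986434 190.27109645]
 [339.46745911 196.50498601]]
[[342.96375323 220.30236088]
 [271.0814432  209.03653322]] [[276.35311218 185.6107198 ]
 [339.09454755 191.86529498]]
```

```bash
python3 - <<'E'
from plan import *
plan(*grasp(psi=-10.2,cx=516.3,cy=157.8),8,per=4)
E
```

```text
from [582.5 144.6 148.8] dist 149.3 deg 0.1
[[-0.0, 0.0001, 0.0187, 0.0001, -0.0001, -0.0001], [-0.0001, 0.0003, 0.0373, 0.0002, -0.0002, -0.0002], [-0.0001, 0.0004, 0.056, 0.0004, -0.0003, -0.0003], [-0.0002, 0.0005, 0.0746, 0.0005, -0.0004, -0.0004]]
[[-0.0, 0.0001, 0.0187, 0.0001, -0.0001, -0.0001], [-0.0001, 0.0003, 0.0373, 0.0002, -0.0002, -0.0002], [-0.0001, 0.0004, 0.056, 0.0004, -0.0003, -0.0003], [-0.0001, 0.0006, 0.0746, 0.0005, -0.0004, -0.0004]]
```

Request:
drive_tool:
  deltas:
    - [[0,0,0.028,0,0,0],[0,0,0.056,0,0,0],[0,0,0.084,0,0,0],[0,0.001,0.1,0,0,0]]

```text
time: 4.92
eef_pos: [532.8, 154.9, 63.7]
ee_rot: [3.141, -0.522, 2.964]
wrist_force: [-0.4, 0.4, -0.8]
width: 85.4
```

Request:
drive_tool:
  deltas:
    - [[0,0,0.016,0,0,0],[0,0,0.032,0,0,0],[0,0,0.045,0,0,0],[0,0,0.049,0,0,0]]

```text
time: 5.42
eef_pos: [508.7, 158.8, 19.5]
ee_rot: [-3.142, -0.525, 2.963]
wrist_force: [-0.6, -0.5, 0.2]
width: 85.3
```

```bash
python3 - <<'E'
from plan import *
from plant import cams, nets
st(); plan(*grasp(psi=-10.2,cx=516.3,cy=157.8),1)
ims=[]
for n in ["scene","top"]:
    p=cams.read_camera(n); im=p["color"][:,:,::-1]
    ims.append(cv2.resize(im[170:280,250:400] if n=="scene" else im[200:310,225:375],None,fx=2.6,fy=2.6,interpolation=cv2.INTER_CUBIC))
cv2.imwrite("pics/g2.png",np.hstack(ims))
E
```

```text
5.42 [508.7 158.8  19.5] [-180.    -30.09  169.77] q [ 0.206  0.825 -0.681  1.611  0.205  1.308  0.88 ] F [-0.6 -0.5  0.2] w 85.3
from [508.7 158.8  19.5] dist 0.8 deg 0.1
[[-0.0007, 0.0003, -0.0003, 0.0002, -0.0015, -0.0005]]
```

View pics/g2.png

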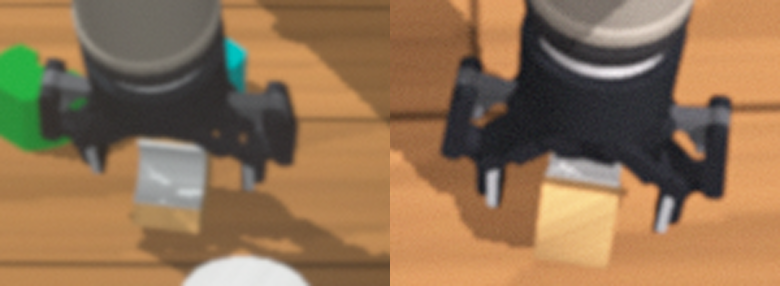

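The cradle sits between the fingers in both views. Closing in two steps.

Request:
drive_tool:
  deltas:
    - [[0,0,0,0,0,0],[0,0,0,0,0,0],[0,0,0,0,0,0],[0,0,0,0,0,0]]
  grip: 0.1

```text
time: 6.02
eef_pos: [509.6, 158.9, 20.4]
ee_rot: [3.141, -0.524, 2.963]
wrist_force: [-0.1, 0.2, 0.0]
width: 46.8
```

Request:
drive_tool:
  deltas:
    - [[0,0,0,0,0,0],[0,0,0,0,0,0],[0,0,0,0,0,0],[0,0,0,0,0,0]]
  grip: -1

```text
time: 6.52
eef_pos: [509.7, 158.9, 20.5]
ee_rot: [3.141, -0.524, 2.963]
wrist_force: [1.1, -1.3, 3.0]
width: 39.3
```

Request:
drive_tool:
  deltas:
    - [[0,0,-0.02,0,0,0],[0,0,-0.05,0,0,0],[0,0,-0.09,0,0,0],[0,0,-0.13,0,0,0]]

```text
time: 7.02
eef_pos: [573.5, 147.0, 132.9]
ee_rot: [-3.141, -0.525, 2.963]
wrist_force: [0.9, -0.1, -1.3]
width: 39.4
```

```bash
python3 - <<'E'
from plan import *
from plant import cams
st()
ims=[]
for n in ["scene","top"]:
    p=cams.read_camera(n); im=p["color"][:,:,::-1]
    ims.append(im)
cv2.imwrite("pics/g3.png",cv2.resize(np.hstack(ims),(800,300)))
tp,tR=np.array([577.,148.,150.]),toolR(-8.9,-25)
plan(tp+[0,0,0],tR,6)
E
```

```text
7.03 [573.5 147.  132.9] [-179.99  -30.06  169.76] q [ 0.203  0.78  -0.693  1.381  0.171  1.571  0.913] F [ 0.9 -0.1 -1.3] w 39.4
from [577.  147.7 135.5] dist 14.5 deg 54.6
[[0.0012, 0.0001, -0.0021, 0.0008, -0.1588, -0.0045], [0.0024, 0.0001, -0.0042, 0.0016, -0.3176, -0.009], [0.0036, 0.0002, -0.0063, 0.0023, -0.4765, -0.0134], [0.0048, 0.0002, -0.0084, 0.0031, -0.6353, -0.0179], [0.006, 0.0003, -0.0105, 0.0039, -0.7941, -0.0224]]
[[-0.0006, 0.0001, -0.0023, 0.0008, -0.1588, -0.0045]]
```

View pics/g3.png

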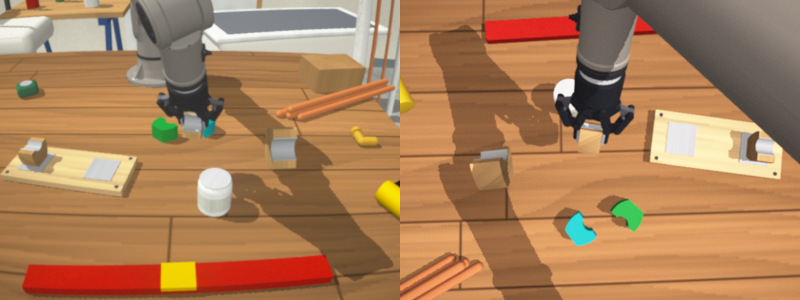

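```bash
cat > place.py <<'E'
from plan import *
# relative pose block in tool: at grasp
def rel(cx=516.3,cy=157.8,tip=65.6):
    tR=toolR(-10.24,30.05); tp=np.array([509.7,158.9,20.5])
    R,x=lyingpose(cx,cy,np.radians(-10.24),np.radians(tip))
    Rr=tR.inv()*Ro.from_matrix(R); xr=tR.inv().apply(x-tp); xr[1]=0  # jaws centre it
    return Rr,xr
SPOT=np.array([594.7,-74.,20.])
def target(Rr,xr,dz=0,yaw=-8.9,spot=SPOT):
    B=Ro.from_euler('z',yaw,degrees=True); tR=B*Rr.inv()
    return spot+[0,0,dz]-tR.apply(xr),tR
E
python3 - <<'E'
from place import *
Rr,xr=rel(); print(xr)
t,R=target(Rr,xr,80); print(t,R.as_euler('xyz',degrees=True)); plan(t,R,10)
E
```

```text
[15.96460123  0.          8.12418393]
[602.86590996 -75.27874737 115.89193433] [180.    35.55 171.1 ]
from [577.  147.7 135.5] dist 225.3 deg 65.2
[[-0.0066, -0.0215, -0.0016, 0.0002, -0.1137, -0.0028], [-0.0133, -0.0429, -0.0032, 0.0004, -0.2274, -0.0055], [-0.0199, -0.0644, -0.0048, 0.0007, -0.3411, -0.0083], [-0.0266, -0.0859, -0.0064, 0.0009, -0.4548, -0.0111], [-0.0332, -0.1074, -0.008, 0.0011, -0.5685, -0.0138]]
[[-0.0062, -0.0216, 0.0022, 0.0002, -0.1137, -0.0028], [-0.0123, -0.0431, 0.0043, 0.0004, -0.2274, -0.0055], [-0.0185, -0.0647, 0.0065, 0.0007, -0.3411, -0.0083], [-0.0247, -0.0862, 0.0087, 0.0009, -0.4548, -0.0111], [-0.0308, -0.1078, 0.0108, 0.0011, -0.5685, -0.0138]]
```

Request:
drive_tool:
  deltas:
    - [[-0.007,-0.021,-0.002,0,-0.114,-0.003],[-0.013,-0.043,-0.003,0,-0.227,-0.005],[-0.02,-0.064,-0.005,0,-0.341,-0.008],[-0.027,-0.086,-0.006,0,-0.455,-0.011],[-0.033,-0.107,-0.008,0,-0.568,-0.014]]

```text
time: 7.75
eef_pos: [584.7, 35.4, 121.5]
ee_rot: [3.138, 0.045, 2.977]
wrist_force: [0.7, 0.2, -1.2]
width: 39.3
```

Request:
drive_tool:
  deltas:
    - [[-0.006,-0.022,0.002,0,-0.114,-0.003],[-0.012,-0.043,0.004,0,-0.227,-0.005],[-0.019,-0.065,0.006,0,-0.341,-0.008],[-0.025,-0.086,0.009,0,-0.455,-0.011],[-0.031,-0.108,0.011,0,-0.568,-0.014]]

```text
time: 8.38
eef_pos: [595.9, -70.6, 111.6]
ee_rot: [-3.125, 0.555, 2.985]
wrist_force: [1.1, -1.0, -1.2]
width: 39.1
```

Request:
drive_tool:
  deltas:
    - [[0,0,0,0,0,0]]

```text
time: 8.5
eef_pos: [596.6, -70.1, 111.8]
ee_rot: [-3.126, 0.553, 2.986]
wrist_force: [0.4, 0.6, -1.7]
width: 39.1
```

```bash
python3 - <<'E'
from place import *
from plant import cams,nets
import pickle
st(); s=read_state()
Rr,xr=rel();t,R=target(Rr,xr,80); plan(t,R,1)
P={};ims=[]
for n in ["scene","top"]:
    p=cams.read_camera(n); im=p["color"][:,:,::-1]; P[n]=p
    ms=nets.cut_out(p,"block")
    for d in ms: ys,xs=np.nonzero(d["mask"]); print(n,d["score"],d["mask"].sum(),xs.mean(),ys.mean())
    x,y=(100,190) if n=="scene" else (390,160)
    ims.append(cv2.resize(im[y:y+100,x:x+130],None,fx=3,fy=3,interpolation=cv2.INTER_CUBIC))
cv2.imwrite("pics/h4.png",np.hstack(ims)); pickle.dump((P,s),open("P4.pkl","wb"))
E
```

```text
8.5 [596.6 -70.1 111.8] [-179.1    31.69  171.09] q [ 0.465  0.256 -0.533  2.211  0.996  0.281  0.482] F [ 0.4  0.6 -1.7] w 39.1
from [596.6 -70.1 111.8] dist 9.1 deg 4.0
[[-0.0081, -0.0042, 0.0002, -0.0159, -0.0673, 0.0004]]
scene 0.97 1524 153.38451443569554 212.10695538057743
scene 0.82 1208 325.63907284768214 197.61423841059602
scene 0.78 1260 263.2706349206349 208.43174603174603
top 0.87 1198 475.63188647746244 197.6168614357262
top 0.67 1537 365.69746258946 340.96161353285623
top 0.58 1616 287.75866336633663 368.115099009901
```

View pics/h4.png

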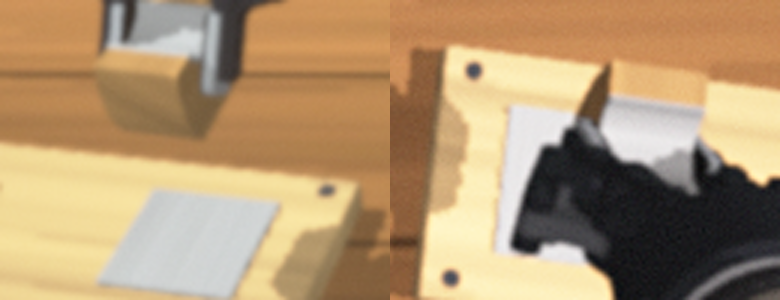

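The wrist is near its lower limit: q6 is 0.28, against a minimum of 0.23. The tool is 4° short of the tilt it needs. I'll overlay the predicted cradle to check its real attitude in the hand.

```bash
cat > ov.py <<'E'
from place import *
import pickle,sys
def overlay(p,R,x,im,col,sc,x0,y0):
    q=profile()
    for y in(-20,20):
        uv=proj(p,np.c_[q[:,0],0*q[:,0]+y,q[:,1]]@R.T+x); u=((uv-[x0,y0]+.5)*sc-.5)
        cv2.polylines(im,[np.int32(u*16)],True,col,1,cv2.LINE_AA,4)
def ov(P,s,out,tips=(65.6,),dz=0,cx=516.3):
    ims=[]
    for n in["scene","top"]:
        p=P[n]; x0,y0=(100,180) if n=="scene" else (390,160); sc=3
        im=cv2.resize(np.ascontiguousarray(p["color"][y0:y0+130,x0:x0+130,::-1]),None,fx=sc,fy=sc,interpolation=cv2.INTER_CUBIC)
        for tip,col in zip(tips,[(0,0,255),(255,0,0)]):
            Rr,xr=rel(cx=cx,tip=tip); T=Ro.from_euler('xyz',s["ee_rot"])
            R=(T*Rr).as_matrix(); x=T.apply(xr)+s["eef_pos"]
            overlay(p,R,x,im,col,sc,x0,y0)
        ims.append(im)
    cv2.imwrite(out,np.hstack(ims))
if __name__=="__main__":
    P,s=pickle.load(open("P4.pkl","rb")); ov(P,s,"pics/ov4.png",(65.6,))
E
python3 ov.py
```

```text
(no output)
```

View pics/ov4.png

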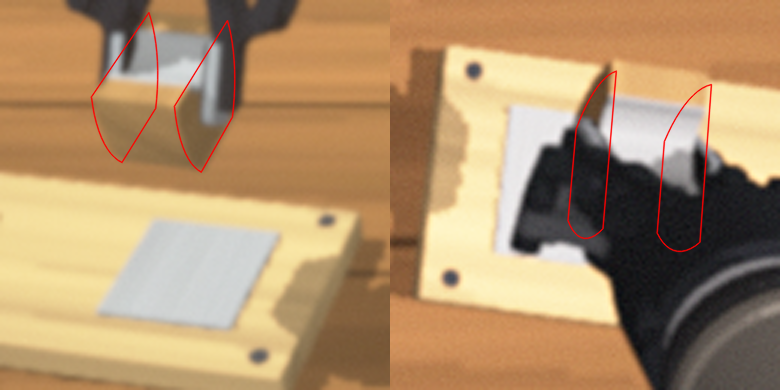

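Request:
drive_tool:
  deltas:
    - [[0,0,0,0,0.08,0],[0,0,0,0,0.08,0]]

```text
time: 8.95
eef_pos: [602.7, -68.6, 116.2]
ee_rot: [-3.132, 0.483, 2.981]
wrist_force: [-0.2, -0.1, -1.1]
width: 39.4
```

```bash
python3 - <<'E'
from place import *
st()
E
```

```text
8.95 [602.7 -68.6 116.2] [-179.43   27.66  170.82] q [ 0.557  0.286 -0.638  2.14   0.763  0.384  0.727] F [-0.2 -0.1 -1.1] w 39.4
```

Request:
drive_tool:
  deltas:
    - [[0,0,0,0,0,0],[0,0,0,0,0,0]]

```text
time: 9.2
eef_pos: [599.5, -69.3, 114.2]
ee_rot: [-3.127, 0.479, 2.985]
wrist_force: [0.1, 0.0, -0.6]
width: 39.2
```

```bash
python3 - <<'E'
from place import *
st()
E
```

```text
9.2 [599.5 -69.3 114.2] [-179.17   27.43  171.02] q [ 0.555  0.285 -0.635  2.145  0.765  0.385  0.727] F [ 0.1  0.  -0.6] w 39.2
```

```bash
cat >> place.py <<'E'
def target_tilt(Rr,xr,a,dz=0,yaw=-8.9,spot=SPOT):
    # tool tilt a (deg, negative = pointing ahead); the +x sole edge sits where it should
    B=Ro.from_euler('z',yaw,degrees=True); tR=toolR(yaw,a); Rb=tR*Rr
    edge=spot+B.apply([21,0,0])+[0,0,dz]
    x=edge-Rb.apply([21,0,0]); print("block z",np.round(Rb.as_matrix()[:,2],3))
    return x-tR.apply(xr),tR
E
python3 - <<'E'
from place import *
Rr,xr=rel(); t,R=target_tilt(Rr,xr,-29,35); print(t); plan(t,R,4)
E
```

```text
block z [ 0.113 -0.018  0.993]
[604.73900189 -75.57206574  72.24083836]
from [599.5 -69.3 114.2] dist 42.8 deg 1.8
[[0.0035, -0.0012, 0.01, -0.0038, -0.0068, -0.0002], [0.0069, -0.0024, 0.0201, -0.0075, -0.0137, -0.0005], [0.0104, -0.0036, 0.0301, -0.0113, -0.0205, -0.0007], [0.0139, -0.0048, 0.0402, -0.0151, -0.0273, -0.001]]
```

Request:
drive_tool:
  deltas:
    - [[0.004,-0.001,0.01,-0.004,-0.007,0],[0.007,-0.002,0.02,-0.008,-0.014,0],[0.01,-0.004,0.03,-0.011,-0.02,0],[0.014,-0.005,0.04,-0.015,-0.027,0],[0.014,-0.005,0.04,-0.015,-0.027,0]]

```text
time: 9.82
eef_pos: [604.0, -75.6, 71.6]
ee_rot: [3.141, 0.504, 2.986]
wrist_force: [-0.1, 0.3, -1.5]
width: 39.1
```

```bash
python3 - <<'E'
from place import *
from ov import ov
from plant import cams
import pickle
st();s=read_state()
P={n:cams.read_camera(n) for n in("scene","top")}; pickle.dump((P,s),open("P5.pkl","wb"))
ov(P,s,"pics/ov5.png")
st()
E
```

```text
9.82 [604.  -75.6  71.6] [179.98  28.87 171.06] q [ 0.439  0.348 -0.485  2.185  1.031  0.262  0.478] F [-0.1  0.3 -1.5] w 39.1
9.93 [605.1 -75.3  72.9] [179.93  29.01 171.04] q [ 0.44   0.347 -0.487  2.183  1.03   0.262  0.479] F [ 0.2  0.6 -0.4] w 39.3
```

View pics/ov5.png

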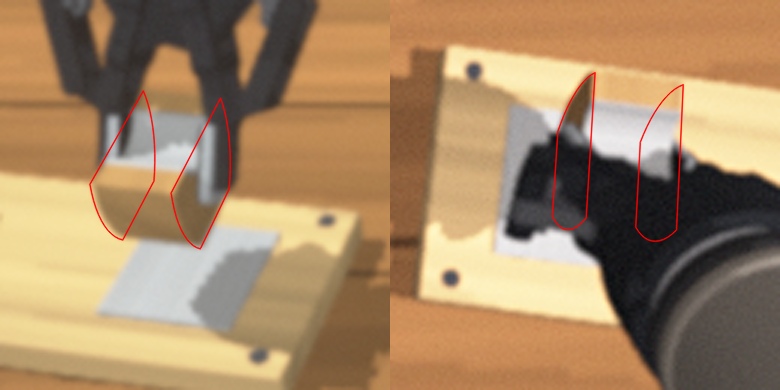

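```bash
python3 - <<'E'
import pickle,cv2,numpy as np
P,s=pickle.load(open("P5.pkl","rb"))
a=cv2.resize(P["scene"]["color"][200:270,122:187,::-1],None,fx=8,fy=8,interpolation=cv2.INTER_CUBIC)
cv2.imwrite("pics/z5.png",a)
b=cv2.resize(P["top"]["color"][175:225,560:560+1,::-1],None,fx=1,fy=1)
b=cv2.resize(P["top"]["color"][175:245,555-130:640-130,::-1],None,fx=8,fy=8,interpolation=cv2.INTER_CUBIC)
cv2.imwrite("pics/z5t.png",b)
E
```

```text
(no output)
```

View pics/z5.png

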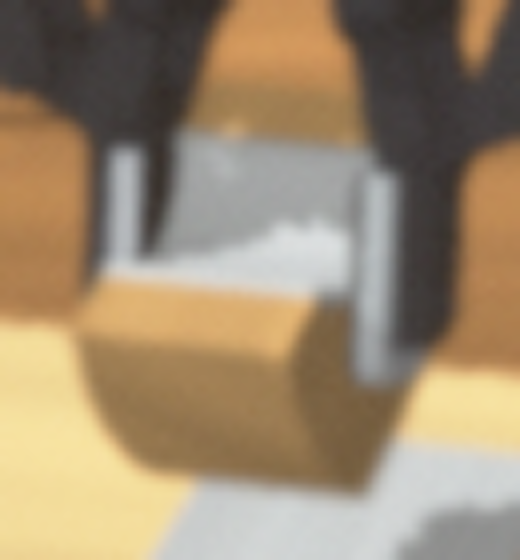

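View pics/z5t.png

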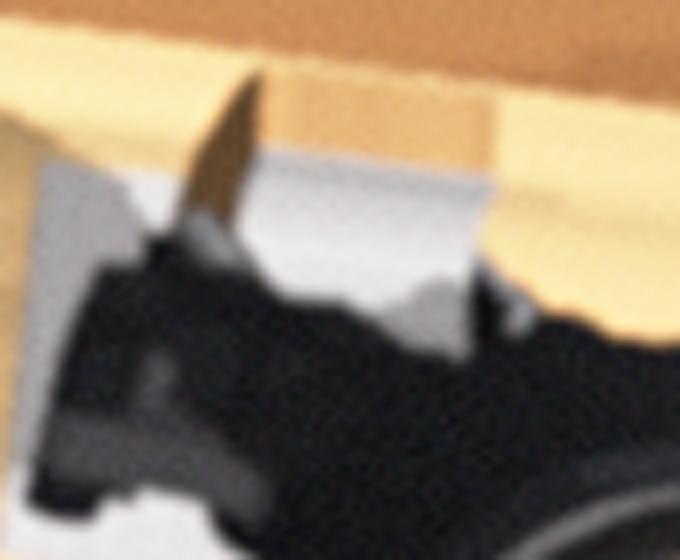

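```bash
python3 - <<'E'
from place import *
import pickle
from scipy.optimize import least_squares
P,s=pickle.load(open("P5.pkl","rb")); T=Ro.from_euler('xyz',[np.radians(179.95),np.radians(28.95),np.radians(171.05)]); tp=np.array([604.9,-75.4,72.5])
L=np.array([[33.5,-20,48],[33.5,20,48],[21,-20,0],[21,20,0]])
ks=(np.array([(80,325),(288,355),(150,470),(365,492)])+.5)/8-.5+[122,200]
kt=(np.array([(495,98),(262,72)])+.5)/8-.5+[425,175]
Rr0,xr0=rel()
def res(v,w,full=False):
    Rb=T*Ro.from_rotvec([0,0,0])*(Rr0*Ro.from_euler('y',v[3],degrees=True)); x=T.apply(xr0+v[:3])+tp
    W=Rb.apply(L)+x
    e=np.r_[(proj(P["scene"],W)-ks).ravel()*w[0],(proj(P["top"],W[[0,1]])-kt).ravel()*w[1]]
    if full: print(w,"d",np.round(v,2),"res",np.round(e,1).tolist(),"sole",np.round(x,1),"tilt",np.degrees(np.arccos(Rb.as_matrix()[2,2]))*np.sign(Rb.as_matrix()[0,2]),"edgez",np.round(W[2:,2],1))
    return e
for w in((1,1),(1,.01)):
    o=least_squares(res,[0,0,0,0],args=(w,)); res(o.x,w,True)
E
```

```text
(1, 1) d [ 0.69  1.22 -1.74  1.16] res [-1.3, 0.2, -0.1, -0.6, 1.1, 0.1, 0.1, 0.3, 0.1, 0.4, -0.3, -0.3] sole [593.7 -72.4  58.8] tilt 7.764623413139286 edgez [56. 56.]
(1, 0.01) d [18.38 -6.47  1.98  0.5 ] res [-0.7, 0.3, -0.2, -0.6, 1.3, 0.1, -0.3, 0.2, 0.0, 0.1, 0.0, 0.1] sole [579.  -77.9  47. ] tilt 7.095943683472351 edgez [44.4 44.4]
```

```bash
cat >> place.py <<'E'
def rel2():
    Rr,xr=rel(); return Rr*Ro.from_euler('y',1.16,degrees=True), xr+np.array([.7,1.0,-1.7])
E
python3 - <<'E'
from place import *
Rr,xr=rel2(); st(); t,R=target_tilt(Rr,xr,-28,10); print(t); plan(t,R,3)
E
```

```text
9.93 [605.1 -75.3  72.9] [179.93  29.01 171.04] q [ 0.44   0.347 -0.487  2.183  1.03   0.262  0.479] F [ 0.2  0.6 -0.4] w 39.3
block z [ 0.15  -0.023  0.988]
[606.3417092  -76.83522988  46.67587431]
from [605.1 -75.3  72.9] dist 26.3 deg 1.0
[[0.0038, -0.0004, 0.0079, 0.0002, 0.0059, -0.0003], [0.0077, -0.0009, 0.0158, 0.0005, 0.0117, -0.0006], [0.0115, -0.0013, 0.0236, 0.0007, 0.0176, -0.001]]
```

Request:
drive_tool:
  deltas:
    - [[0.004,0,0.008,0,0.006,0],[0.008,-0.001,0.016,0,0.012,0],[0.0115,-0.0015,0.0235,0,0.0175,-0.001],[0.0115,-0.0015,0.0235,0,0.0175,-0.001]]

```text
time: 10.42
eef_pos: [606.4, -77.3, 46.8]
ee_rot: [3.141, 0.489, 2.986]
wrist_force: [0.5, 1.4, -1.0]
width: 38.9
```

```bash
python3 - <<'E'
from place import *
Rr,xr=rel2(); st()
for a in(-28,-27): t,R=target_tilt(Rr,xr,a,1); print(t); plan(t,R,2)
E
```

```text
10.43 [606.4 -77.3  46.8] [179.94  28.01 171.06] q [ 0.415  0.399 -0.456  2.181  1.153  0.25   0.365] F [ 0.5  1.4 -1. ] w 38.9
block z [ 0.15  -0.023  0.988]
[606.3417092  -76.83522988  37.67587431]
from [606.4 -77.3  46.8] dist 9.1 deg 0.1
[[0.0022, 0.0002, 0.004, 0.0003, 0.0001, -0.0003], [0.0044, 0.0004, 0.008, 0.0007, 0.0001, -0.0006]]
block z [ 0.167 -0.026  0.986]
[606.63060248 -76.88046936  37.83145014]
from [606.4 -77.3  46.8] dist 9.0 deg 1.0
[[0.002, 0.0002, 0.004, 0.0003, 0.0088, -0.0003], [0.0041, 0.0004, 0.008, 0.0007, 0.0176, -0.0006]]
```

Request:
drive_tool:
  deltas:
    - [[0.002,0,0.004,0,0,0],[0.004,0.0005,0.008,0,0,0],[0.004,0.0005,0.008,0,0,0]]

```text
time: 10.8
eef_pos: [607.0, -76.8, 38.3]
ee_rot: [3.141, 0.49, 2.986]
wrist_force: [0.4, -0.9, -0.7]
width: 39.0
```

Request:
drive_tool:
  deltas:
    - [[0.0005,0,0.001,0,0,0],[0.001,0,0.002,0,0,0]]

```text
time: 11.05
eef_pos: [607.2, -76.8, 37.7]
ee_rot: [-3.141, 0.492, 2.986]
wrist_force: [-16.8, 2.1, 28.0]
width: 39.2
```

```bash
python3 - <<'E'
from place import *
st()
E
```

```text
11.05 [607.2 -76.8  37.7] [-179.97   28.19  171.1 ] q [ 0.407  0.418 -0.45   2.185  1.259  0.246  0.26 ] F [-16.8   2.1  28. ] w 39.2
```

Request:
drive_tool:
  deltas:
    - [[0.001,0,0,0,0,0],[0.002,0,-0.0003,0,0,0]]

```text
time: 11.3
eef_pos: [607.0, -76.8, 37.8]
ee_rot: [3.141, 0.494, 2.986]
wrist_force: [-2.1, -0.9, 8.5]
width: 39.2
```

Request:
drive_tool:
  deltas:
    - [[0.001,0,0,0,0,0],[0.002,0,-0.0002,0,0,0]]

```text
time: 11.55
eef_pos: [606.8, -76.8, 37.8]
ee_rot: [3.141, 0.496, 2.986]
wrist_force: [3.1, -1.1, 6.4]
width: 39.4
```

```bash
python3 - <<'E'
from place import *
from plant import cams
st(); p=cams.read_camera("scene")
cv2.imwrite("pics/z6.png",cv2.resize(p["color"][200:285,110:200,::-1],None,fx=7,fy=7,interpolation=cv2.INTER_CUBIC))
E
```

```text
11.55 [606.8 -76.8  37.8] [179.96  28.45 171.08] q [ 0.41   0.417 -0.453  2.189  1.289  0.244  0.23 ] F [ 3.1 -1.1  6.4] w 39.4
```

View pics/z6.png

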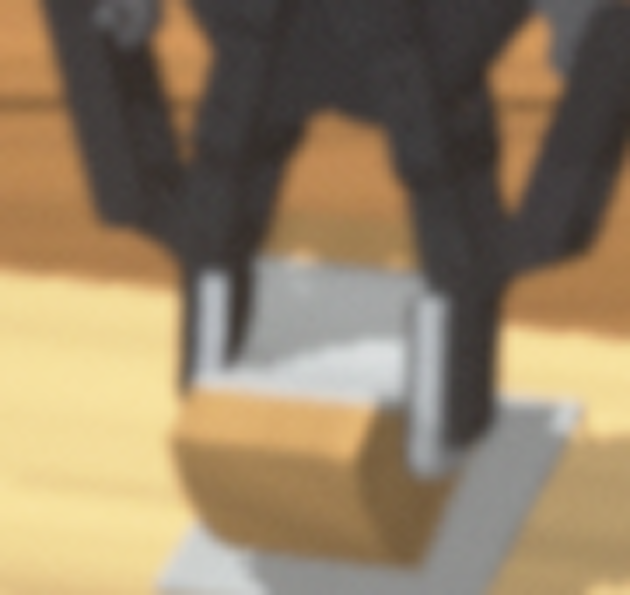

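The +x edge of the sole is on the plate with about 9° still to go, and the arm is at its wrist limit. I'll open only slightly, so the sole drops flat between the pads.

Request:
drive_tool:
  deltas:
    - [[0,0,0,0,0,0],[0,0,0,0,0,0],[0,0,0,0,0,0]]
  grip: 0.08

```text
time: 11.98
eef_pos: [602.6, -76.3, 33.7]
ee_rot: [3.141, 0.488, 2.986]
wrist_force: [0.1, 0.5, -0.5]
width: 46.0
```

```bash
python3 - <<'E'
from place import *
from plant import cams
st(); p=cams.read_camera("scene")
cv2.imwrite("pics/z7.png",cv2.resize(p["color"][200:285,110:200,::-1],None,fx=7,fy=7,interpolation=cv2.INTER_CUBIC))
E
```

```text
11.97 [602.6 -76.3  33.7] [179.95  27.96 171.06] q [ 0.409  0.42  -0.452  2.194  1.288  0.244  0.23 ] F [ 0.1  0.5 -0.5] w 46.0
```

View pics/z7.png

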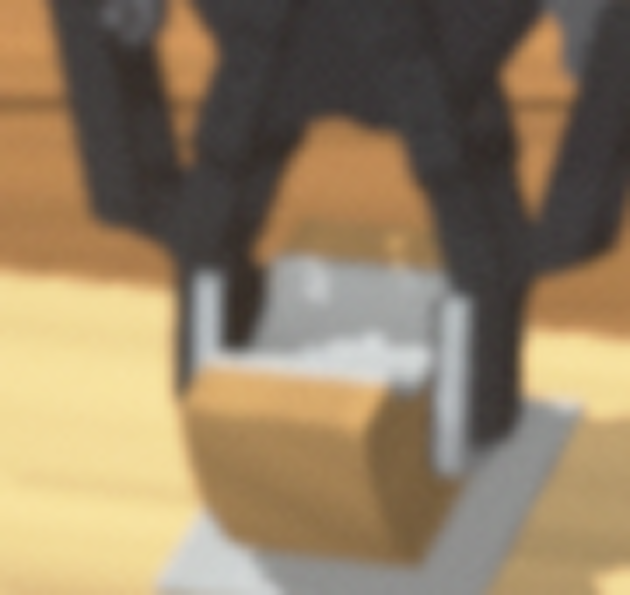

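It dropped flat and is upright between the pads. Opening fully and backing off along the tool axis.

Request:
drive_tool:
  deltas:
    - [[0,0,0,0,0,0],[0,0,0,0,0,0],[0,0,-0.002,0,0,0],[0,0,-0.015,0,0,0]]
  grip: 1

```text
time: 12.52
eef_pos: [595.6, -75.2, 46.9]
ee_rot: [3.141, 0.487, 2.986]
wrist_force: [0.1, -0.2, 0.0]
width: 85.5
```

Request:
drive_tool:
  deltas:
    - [[0,0,-0.03,0,0,0],[0,0,-0.06,0,0,0],[0,0,-0.1,0,0,0],[0,0,-0.14,0,0,0]]

```text
time: 13.02
eef_pos: [531.1, -65.2, 170.1]
ee_rot: [3.141, 0.488, 2.986]
wrist_force: [-1.0, -1.3, 1.4]
width: 85.2
```

```bash
python3 - <<'E'
from place import *
from plant import cams
import pickle
st(); P={n:cams.read_camera(n) for n in("scene","top")}; pickle.dump(P,open("P8.pkl","wb"))
p=P["scene"]; a=cv2.resize(p["color"][200:325,0:230,::-1],None,fx=3.4,fy=3.4,interpolation=cv2.INTER_CUBIC)
cv2.imwrite("pics/s8.png",a); cv2.imwrite("pics/t8.png",P["top"]["color"][:,:,::-1])
E
```

```text
13.03 [531.1 -65.2 170.1] [179.95  27.95 171.08] q [ 0.947  0.067 -0.97   2.236  0.339  0.404  1.126] F [-1.  -1.3  1.4] w 85.2
```

View pics/s8.png

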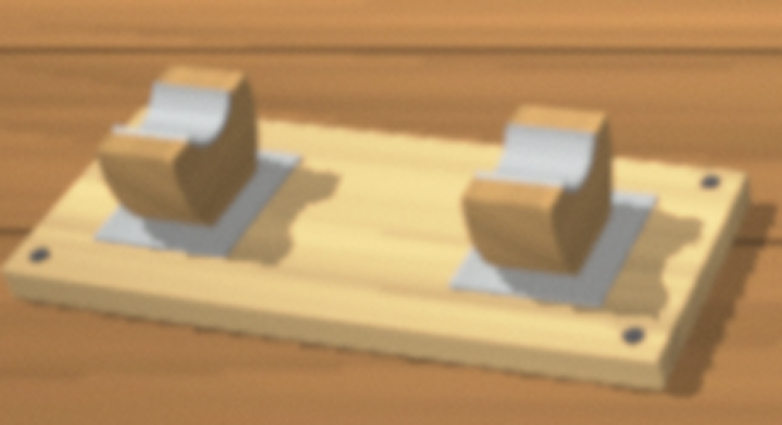

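View pics/t8.png

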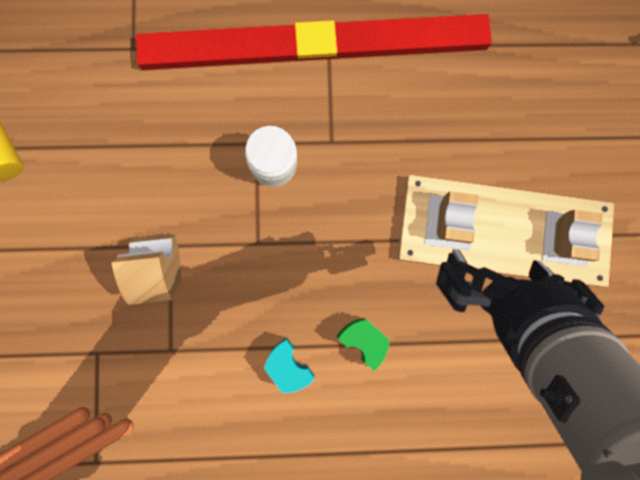

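The cradle stands on the plate (top px (458,218), scene px about (158,260)), and the bystanders are unmoved. Now to measure its centring and alignment relative to the fixed one.

```bash
cat > meas.py <<'E'
from place import *
from plant import cams,nets
import sys
st()
Q=pts()
for n in("scene","top"):
    p=cams.read_camera(n); out=nets.cut_out(p,"block")
    for nm,c in (("loose",SPOT),("fixed",SPOT-180*np.array([-np.sin(np.radians(-8.9)),np.cos(np.radians(-8.9)),0]))):
        u=proj(p,[c+[0,0,24]])[0]
        o=[m["mask"] for m in out]; 
        if not o: print(n,"none");continue
        m=min(o,key=lambda m:np.hypot(*(np.array([np.nonzero(m)[1].mean(),np.nonzero(m)[0].mean()])-u))).astype(float)
        d=np.hypot(np.nonzero(m)[1].mean()-u[0],np.nonzero(m)[0].mean()-u[1])
        if d>15: print(n,nm,"not seen",d);continue
        def cost(v):
            R=Ro.from_euler('z',-8.9+v[2]*5,degrees=True).as_matrix(); k=mask_of(p,Q@R.T+c+[v[0]*5,v[1]*5,0]); return -np.minimum(k,m).sum()/np.maximum(k,m).sum()
        b=min((minimize(cost,[x,0,y],method="Nelder-Mead",options=dict(initial_simplex=np.array([x,0,y])+np.vstack([np.zeros(3),np.eye(3)]),maxfev=200)) for x in(-.5,.5) for y in(-1,0,1)),key=lambda s:s.fun)
        print(n,nm,"IoU",round(-b.fun,3),"offset from nominal xy",np.round(b.x[:2]*5,1),"yaw",round(-8.9+b.x[2]*5,1))
E
python3 meas.py
python3 - <<'E'
import pickle,cv2
P=pickle.load(open("P8.pkl","rb"))
cv2.imwrite("pics/b8.png",cv2.resize(P["top"]["color"][165:300,390:630,::-1],None,fx=3.3,fy=3.3,interpolation=cv2.INTER_CUBIC))
E
```

```text
13.12 [532.5 -66.9 172.7] [-179.88   28.31  170.91] q [ 0.951  0.062 -0.972  2.235  0.343  0.403  1.119] F [ 0.4 -0.5  0.8] w 85.4
scene loose IoU 0.947 offset from nominal xy [-0.5 -0.9] yaw -9.2
scene fixed not seen 60.0248158817831
top loose IoU 0.925 offset from nominal xy [ 2.9 -1.1] yaw -10.7
top fixed not seen 121.0541687141457
```

View pics/b8.png

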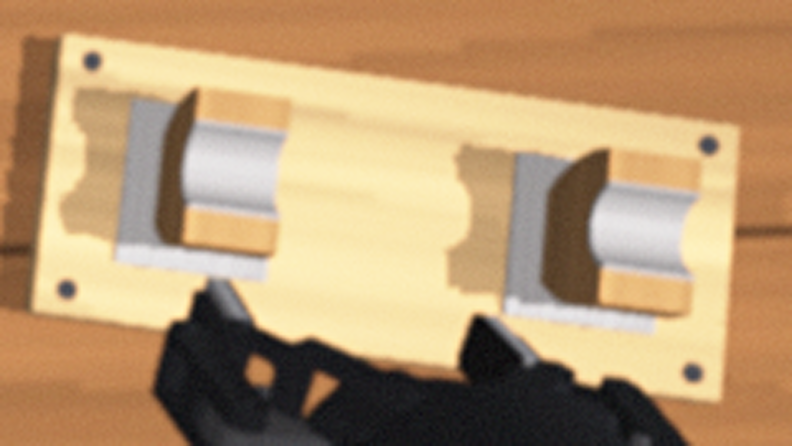

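```bash
python3 - <<'E'
from h import *
import pickle
P=pickle.load(open("P8.pkl","rb"))
f=lambda a,s,o:(np.array(a)+.5)/s-.5+o
yd=np.array([.1547,.988]);xd=np.array([.988,-.1547])
for nm,p,s,o,F,L,z in(("top z68",P["top"],3.3,[390,165],[(610,150),(703,157),(691,313),(600,303)],[(198,88),(290,97),(277,255),(183,243)],68),
   ("scene +x top edge z68",P["scene"],3.4,[0,200],[(99,152),(177,163)],[(464,201),(552,209)],68),("scene sole edge",P["scene"],3.4,[0,200],[(120,207),(210,225)],[(483,260),(578,273)],20),
   ("scene -x top",P["scene"],3.4,[0,200],[(170,68),(244,72)],[(520,106),(608,114)],68)):
    a=ray(p,f(F,s,o),z);b=ray(p,f(L,s,o),z); d=(b.mean(0)-a.mean(0))[:2]
    print(nm,"fixed",np.round(a.mean(0),1),"loose",np.round(b.mean(0),1),"along",round(float(d@yd),1),"across",round(float(d@xd),1))
    for q in(a,b):
        e=q[0]-q[1]; print("   y-edge yaw",np.degrees(np.arctan2(e[0],-e[1])) if e[1]<0 else np.degrees(np.arctan2(-e[0],e[1])), np.linalg.norm(e))
        if len(q)==4: e=q[3]-q[2]; print("   y-edge yaw",np.degrees(np.arctan2(-e[0],e[1])));e=q[0]-q[3]; print("   x yaw",np.degrees(np.arctan2(e[1],e[0])));e=q[1]-q[2]; print("   x yaw",np.degrees(np.arctan2(e[1],e[0])))
E
```

```text
top z68 fixed [ 566.6 -252.2   68. ] loose [596.4 -74.7  68. ] along 180.1 across 1.9
   y-edge yaw -5.486122149261548 40.82912552038903
   y-edge yaw -7.620494829985419
   x yaw -8.336379543072084
   x yaw -9.337083684738952
   y-edge yaw -6.772223693749132 39.76324079469368
   y-edge yaw -8.620424537683673
   x yaw -8.607495059343105
   x yaw -8.126956414014778
scene +x top edge z68 fixed [ 599.6 -253.3   68. ] loose [629.6 -77.8  68. ] along 178.0 across 2.5
   y-edge yaw -10.301605059846851 41.085096752878364
   y-edge yaw -6.97677150805126 38.625202395224925
scene sole edge fixed [ 580.4 -261.8   20. ] loose [611.9 -80.2  20. ] along 184.3 across 3.0
   y-edge yaw -13.605931784033169 51.31720302809648
   y-edge yaw -10.147330884670883 44.760174609171116
scene -x top fixed [ 531.9 -246.2   68. ] loose [562.2 -68.6  68. ] along 180.1 across 2.5
   y-edge yaw -4.7242214043626864 38.41074860812905
   y-edge yaw -7.929276039210495 41.138981694342284
```

```bash
python3 - <<'E'
from place import *
from plant import cams,r
import pickle
P0=pickle.load(open("P.pkl","rb"));P8=pickle.load(open("P8.pkl","rb"))
p=cams.read_camera("scene")
g=lambda i:cv2.cvtColor(i,cv2.COLOR_RGB2GRAY).astype(int)
def sh(a,b,x0,x1,y0,y1): return cv2.phaseCorrelate(np.float32(g(a)[y0:y1,x0:x1]),np.float32(g(b)[y0:y1,x0:x1]))[0]
print("tin shift px",sh(P0["scene"][0]["color"],p["color"],305,385,260,355),"big",sh(P0["scene"][0]["color"],p["color"],415,485,195,280))
print("placed since P8",sh(P8["scene"]["color"],p["color"],125,200,220,300)); st()
print(r.hand_in())
E
```

```text
tin shift px (-0.03970729758435709, -0.012338775435559057) big (-0.11247583458111166, -0.0627421167703659)
placed since P8 (0.5387185164537982, -0.016432217395568216)
13.38 [531.4 -65.3 168.4] [179.93  27.9  171.07] q [ 0.939  0.072 -0.964  2.237  0.35   0.403  1.116] F [ 0.3 -0.1  0.1] w 85.6
the job is handed in; nothing more can be done
None
```

The small pale cradle is standing sole down, groove up, on the empty steel plate. I let go of it and handed the job in at about 13.4 s.

I gripped it by its end faces. The wrist reached its range limit about 9° short of upright. So I rested one edge of the sole on the plate, pressing with at most about 33 N, and opened the fingers slightly so it dropped flat between the pads. Then I backed the gripper off.

**Last checks:**
- **Position:** it is about 180 mm along the board from the fixed cradle, as it should be. It sits roughly 2–3 mm off centre across the board, away from the robot; the cameras disagree on this, giving between 0 and 3 mm. I left it there.
- **Alignment:** the groove's yaw matches the fixed cradle's to within 1–3°; the hand-picked edge readings scatter by that much.
- **Bystanders:** the tin and the bigger cradle have not moved (under 0.15 px in the image).
- **Contact:** the gripper is open, clear of everything and reading no force.
- **Not confirmed:** the network did not find the fixed cradle, so I compared the two from corners picked by hand. A last image comparison of the placed cradle showed a 0.5 px shift. I put it down to image noise and did not look into it further.

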